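Close a two-part handle mould on its pegs

ROBOT

A 6-joint arm with a two-finger parallel gripper is mounted at the origin on the work surface; the furniture and walls round the work are solid. World frame = base frame: x ahead of the robot, y to its left, z up, the work surface at z = 0. Lengths are in m, angles in rad, forces in N, time in s.
With the tool pointing down it reaches from about 0.35 to 0.975 m from the base axis. Payload 4.9 kg.
Tool frame: the origin (TCP) lies midway between the tips of the shut fingers; the grasp point (between the pads) lies ctrl.grip_point_offset behind it (ctrl.grip_point_offset is the distance from the TCP to the grasp point, in m); x points along the fingers, y is the direction in which the jaws open and shut, and the axes are right-handed (so a half turn about x gives the same grasp; the last joint's range is limited). The gripper opens to 85 mm and grips with 20 to 120 N. Pads are 22 mm wide; open, the fingers measure 114 mm over their backs; the gripper's body (76 mm by 85 mm) begins 54 mm behind the grasp point. The pads swing forward as they close: fully open they stand 13 mm farther back than shut.
Start: joints at [1.106, 0.053, 1.613, -0, 1.476, -0.119], TCP at [0.212, 0.588, 0.231] pointing down, gripper open.
Joint ranges: [-3.01, 3.01], [-1.01, 2.22], [0.06, 2.58], [-1.02, 4.17], [0.09, 2.62], [-3.14, 3.14]. Speed limits (rad/s): [2.57, 2.57, 3.14, 3.14, 3.14, 3.14].

INTERFACE

Orientations are given as a rotation vector (axis times angle).
In Python, from station import ctrl gives the robot as it stands. The module is installed in compiled form; this text tells all that it offers.
- The arm moves only by the tool drive_tool, never from a script. Its argument "commands" is text: rows parted by semicolons, each of 5 numbers parted by spaces: the closure, from -1 (fully open) to 1 (shut), so that 0 is half open, then the shift along the tool's x, y, z in units of 40 mm (1.0 is 40 mm), then the turn about the tool's x in units of 5 degrees (1.0 is 5 degrees). A call has 1 to 8 rows; each row is the pose to reach, as a shift and turn from the pose commanded when the call began, along the tool's axes at that moment; what a row does not reach only later rows make up. A row lasts 1/12 s, in which the tool goes at most 41.7 mm and 7.16 degrees, less where a joint would pass 70% of its speed; a pose out of reach is approached as far as the arm can. A call with a gripper value outside its range is refused whole. The fingers move at their own pace and stop on an object; "newtons" is the grip in N (left out, the last holds). Time passes only in rows, so rows that repeat a pose let the fingers close. It gives the time, the measured TCP pose, the force and the opening at its end, in the units of the state.
- ctrl.get_obs(): the state, without advancing time (a new reading comes with each control period).
- ctrl.get_image(name): name is "side" or "top" or "wrist"; returns (picture, depth): 420x560x3 uint8, blue, green, red; 420x560 float32, m along the optical axis (not along the pixel's ray), 0 where there is no reading.
- ctrl.camera_info(name): a dict with "K" (3x3 intrinsics, pixels), "k1" (the pictures are not rectified: a ray, as slopes to the right and down, at radius r is drawn at 1 + k1 r^2 times it, then the intrinsics apply), "T" (4x4, takes a point from camera to world coordinates). Camera axes: x right, y down, z forward; pixel columns grow to the right and rows downward; lengths in m; the calibration is good to about 2 mm. A picture is of the moment at which its call begins: read the wrist's pose just before it. camera_info takes no time and is no camera call; for the wrist camera it gives the pose at the moment of the call.
- ctrl.finish_job(): hands the job in, once; it reports no verdict.
The state is a dict: "t": time; "q": joint angles; "dq": joint speeds; "effort": joint torques, N m; "tool_pos": TCP position; "tool_rot": TCP orientation; "contact_force": force on the tool from outside, world axes, zero at the start; "wrist_torque": the same for the moment, N m; "opening": finger opening in m.
Only numpy, scipy, OpenCV 4.12 (cv2) and the standard library are available. Lean on these libraries where they do the work, as an engineer would, in place of code of your own. Each camera call takes 0.05 s, during which the arm holds its last target.

TASK

Close the mug-handle mould for casting: take its upper half, the one with the blue stripe and blue-lined sockets, out of the drying crate, turn it carved face down and seat it on the lower half that lies on the sage-green bat, with all three blue pegs fully home in their sockets and the two halves of the pouring notch together. Plaster chips, so bring the halves together gently, with no drop and no hard push, and leave the other moulds standing in the crate.

Things in the scene. Friction and masses are not known exactly. Their poses are not given: they have to be found in the camera images.
- upper_half: Upper half of the plaster mould: white block 120 mm long, 60 wide, 40 thick, 0.33 kg, blue stripe at y = 21 mm over its pouring end. Starts standing on its plain end in the crate, pouring notch up. Origin: centre of the plain end. z: along the length to the pouring end (z = 120 mm). Carved face: plane x = -20 mm, looking to -x; plain back at x = +20; flat parallel sides to grip at y = +-30.
- upper_face (a point): Centre of the upper half's carved face, at (-20, 0, 60) mm in upper_half, axes as upper_half. In that face open three round sockets with blue liners, 13 mm wide, 10.5 mm deep, at upper_half (y, z) = (19, 106), (19, 10), (-19, 10) mm.
- upper_notch (a point): The pouring notch of the upper half: middle of the edge between its carved face and its pouring end, at (-20, 0, 120) mm in upper_half.
- lower_half: Lower half of the mould, white, 120 x 60 x 34 mm, 0.45 kg, lying loose on the bat, carved face up, blue stripe on its pouring end, which points roughly to the robot. Origin: centre of its underside; z up; -x points to the pouring end (x = -60 mm); y across the width. Closed mould: upper_half's +x lies along lower_half's +z, its z along lower_half's -x, the y axes agree.
- lower_face (a point): Centre of the lower half's carved face, at (0, 0, 34) mm in lower_half, axes as lower_half; meets upper_face in the closed mould. On this face stand three blue pegs, 11 mm in diameter, 8 mm high, tips bevelled by 1.2 mm, at lower_half (x, y) = (-46, 19), (50, 19), (50, -19) mm.
- lower_notch (a point): The pouring notch of the lower half: middle of the upper edge of its pouring end, at (-60, 0, 34) mm in lower_half; meets upper_notch in the closed mould.
- bat: Sage-green flat bat under the lower half, 170 x 230 x 12 mm, fixed. Origin: centre of its underside; its 230 mm side lies along its own y.
- crate: Fixed pale-wood drying crate, 232 x 86 mm, walls 55 mm high. Origin: centre of its underside. Four slots in a row along its x, centres at x = -78, -26, 26, 78 mm, each 46 x 68 mm, floor at z = 8 mm, dividers 46 mm high. A mould half stands in each, carved face to crate -x, about 12 mm from the next. The upper half is in one of the first three slots.
- rosette_mould: Another mould half in the crate, to be left alone: plaster, 140 mm tall, 60 mm wide, 40 mm thick, green stripe. Origin: centre of its underside.
- spout_mould: Another mould half in the crate, to be left alone: plaster, 140 mm tall, 60 mm wide, 40 mm thick, red stripe. Origin: centre of its underside.
- knob_mould: Another mould half, always in the last slot of the crate (crate +x), to be left alone: plaster, 140 mm tall, 60 mm wide, 40 mm thick, ochre stripe. Origin: centre of its underside.
- blue_mug: Blue mug, 70 mm wide with a handle, 89 mm tall, standing on the bench at the back; a bystander. Origin: centre of its underside.

How it is judged:
At the end, for the whole second after the job is handed in: Upper half face down on the lower, faces within 2 mm of touching and 2 degrees of parallel, face centres within 3 mm, pouring notches within 4 mm, at rest; lower half flat on the bat; the other three moulds upright in the crate (distance between upper_face and lower_face below 0.003 m and distance between upper_notch and lower_notch below 0.004 m and z of upper_face in the frame of lower_half below 0.036 m and angle between the x axis of upper_half and the z axis of lower_half, either way round below 0.035 rad and angle between upper_half's own x axis and vertical below 0.2 rad and z of lower_half in the frame of bat between 0.008 and 0.016 m and angle between lower_half's own z axis and vertical below 0.05 rad and linear speed of upper_half below 0.01 m/s and angle between each of rosette_mould, spout_mould, knob_mould's own z axis and vertical below 0.25 rad).
It fails at once if the upper half was dropped or toppled (it moved faster than 0.45 m/s with no finger on it) (linear speed of upper_half above 0.45 m/s and contact force between the fingers and upper_half below 0.05 N).
It fails at once if the two halves were struck or pressed together with more than 100 N (contact force between upper_half and lower_half above 100 N).
It fails at once if another mould was moved more than 40 mm (lifted out of the crate or knocked over) (distance of any of rosette_mould, spout_mould, knob_mould from where it was at the start of the episode above 0.04 m).
It also fails if it takes over 72 s, if anything falls off the work surface, if the arm or the gripper's body presses on something with over 40 N, if the wrist force passes 120 N, or if a joint passes its speed limit or range.

## Working session

There is one attempt and no reset: what is moved stays moved. The work goes in short steps, Python scripts to look and compute and a tool call to move; the robot and the scene stay as the last step left them, time stands still between calls to the robot, and variables do not carry over. Pictures are saved under pics/ and viewed, and the job is handed in when it is done.

Besides the shell and the picture viewer there is one more tool, called by a JSON object that holds its "api" and its "payload". drive_tool: Moves the arm, as the interface text tells. Its arguments: {"type":"object","properties":{"commands":{"type":"string"},"newtons":{"type":"number"}},"required":["commands"]}

```bash
mkdir -p pics; cat > h.py <<'E'
import numpy as np,cv2
from station import ctrl
from scipy.spatial.transform import Rotation as R
def snap(n,tag):
    ci=ctrl.camera_info(n); im,d=ctrl.get_image(n)
    cv2.imwrite(f'pics/{tag}.png',im); np.savez(f'pics/{tag}.npz',im=im,d=d,K=ci['K'],k1=ci['k1'],T=ci['T'])
    return im,d
class V:
    def __init__(s,tag):
        z=np.load(f'pics/{tag}.npz'); s.im,s.d,s.K,s.k1,s.T=z['im'],z['d'],z['K'],float(z['k1']),z['T']
    def rays(s,uv):
        uv=np.atleast_2d(np.array(uv,float)); return cv2.undistortPoints(uv.reshape(-1,1,2),s.K,np.array([s.k1,0,0,0,0])).reshape(-1,2) if 1 else 0
    def und(s,uv):
        p=np.atleast_2d(np.array(uv,float)); y=np.c_[(p[:,0]-s.K[0,2])/s.K[0,0],(p[:,1]-s.K[1,2])/s.K[1,1]]
        x=y.copy()
        for _ in range(20): x=y/(1+s.k1*(x**2).sum(1,keepdims=True))
        return x
    def at_z(s,uv,z):
        x=s.und(uv); r=np.c_[x,np.ones(len(x))]@s.T[:3,:3].T; o=s.T[:3,3]
        return o+r*((z-o[2])/r[:,2])[:,None]
    def pt(s,uv):
        uv=np.atleast_2d(uv); x=s.und(uv); d=np.array([s.d[int(round(v)),int(round(u))] for u,v in uv])
        return (np.c_[x,np.ones(len(x))]*d[:,None])@s.T[:3,:3].T+s.T[:3,3]
    def proj(s,P):
        P=np.atleast_2d(np.array(P,float)); c=(P-s.T[:3,3])@s.T[:3,:3]; x=c[:,:2]/c[:,2:]
        x=x*(1+s.k1*(x**2).sum(1,keepdims=True)); return x*[s.K[0,0],s.K[1,1]]+[s.K[0,2],s.K[1,2]]
    def cloud(s):
        h,w=s.d.shape; u,v=np.meshgrid(np.arange(w),np.arange(h)); x=s.und(np.c_[u.ravel(),v.ravel()])
        P=(np.c_[x,np.ones(len(x))]*s.d.ravel()[:,None])@s.T[:3,:3].T+s.T[:3,3]; P[s.d.ravel()==0]=np.nan
        return P.reshape(h,w,3)
E
python3 - <<'E'
from h import *
for n in ['side','top','wrist']:
    snap(n,n+'0'); ci=ctrl.camera_info(n); print(n,ci['K'].round(1).tolist(),ci['k1'],ci['T'].round(3).tolist())
o=ctrl.get_obs(); print({k:np.round(v,4) for k,v in o.items()},ctrl.grip_point_offset)
print(R.from_rotvec(o['tool_rot']).as_matrix().round(3))
E
```

```text
side [[449.3, 0.0, 276.6], [0.0, 449.3, 206.5], [0.0, 0.0, 1.0]] -0.023059909337752895 [[0.992, -0.061, 0.108, 0.449], [-0.123, -0.572, 0.811, -0.864], [0.013, -0.818, -0.575, 0.724], [0.0, 0.0, 0.0, 1.0]]
top [[514.2, 0.0, 278.1], [0.0, 514.2, 206.8], [0.0, 0.0, 1.0]] 0.007751467961017007 [[-0.02, -0.999, 0.04, 0.508], [-1.0, 0.021, 0.017, 0.005], [-0.018, -0.039, -0.999, 1.127], [0.0, 0.0, 0.0, 1.0]]
wrist [[321.2, 0.0, 277.0], [0.0, 321.2, 205.9], [0.0, 0.0, 1.0]] 0.016793905038696117 [[0.339, 0.898, 0.28, 0.139], [0.941, -0.323, -0.102, 0.614], [-0.001, 0.298, -0.954, 0.372], [0.0, 0.0, 0.0, 1.0]]
{'t': np.float64(0.15), 'q': array([ 1.106 ,  0.0533,  1.614 , -0.    ,  1.476 , -0.119 ]), 'dq': array([-0.0006, -0.0024, -0.0039,  0.0004, -0.0006,  0.0012]), 'effort': array([ 9.00000e-04, -3.94232e+01, -3.70726e+01, -1.00000e-04,
        4.50000e-03,  0.00000e+00]), 'tool_pos': array([0.2116, 0.5876, 0.2303]), 'tool_rot': array([ 0.2701,  1.5542, -0.2726]), 'contact_force': array([ 0.8407, -0.1249, -0.6998]), 'wrist_torque': array([ 0.0042, -0.0237, -0.01  ]), 'opening': np.float64(0.0853)} 0.0187
[[-0.001  0.339  0.941]
 [-0.001  0.941 -0.339]
 [-1.    -0.002 -0.   ]]
```

View pics/top0.png

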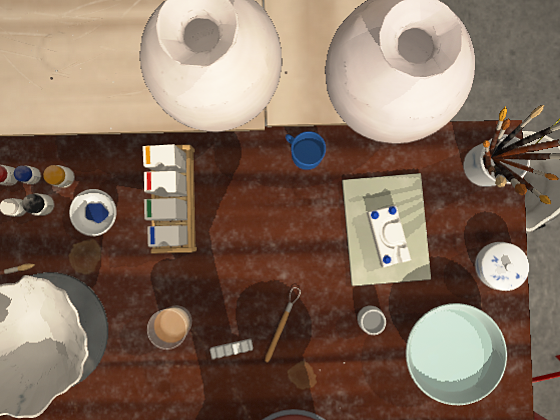

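View pics/side0.png

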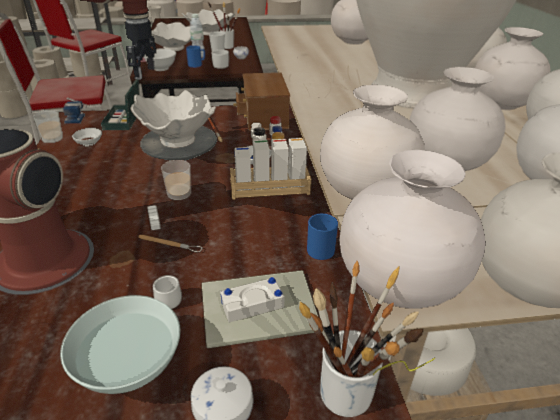

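View pics/wrist0.png

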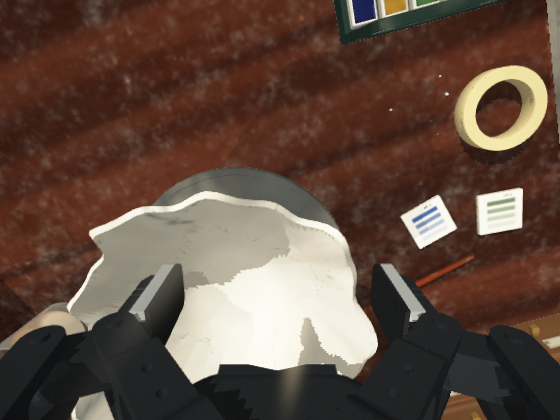

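```bash
python3 - <<'E'
from h import *
v=V('top0')
a=cv2.resize(v.im[135:265,130:210],None,fx=6,fy=6,interpolation=cv2.INTER_CUBIC)[:, :]
a=a[:600*2]
cv2.imwrite('pics/c1.png',cv2.resize(a,(480,780))[:600] if 0 else cv2.resize(v.im[135:260,130:210],(384,600),interpolation=cv2.INTER_CUBIC))
cv2.imwrite('pics/c2.png',cv2.resize(v.im[165:295,335:440],(485,600),interpolation=cv2.INTER_CUBIC))
C=v.cloud()
for uv in [(168,236),(165,205),(165,180),(165,155),(380,230),(400,210),(200,245),(350,270),(420,270)]: print(uv,C[uv[1],uv[0]].round(3))
E
```

```text
(168, 236) [0.496 0.237 0.129]
(165, 205) [0.555 0.238 0.148]
(165, 180) [0.604 0.238 0.145]
(165, 155) [0.652 0.237 0.145]
(380, 230) [ 0.498 -0.19   0.041]
(400, 210) [ 0.54  -0.24   0.008]
(200, 245) [ 0.473  0.197 -0.001]
(350, 270) [ 0.412 -0.13   0.001]
(420, 270) [ 0.41  -0.278  0.013]
```

View pics/c1.png

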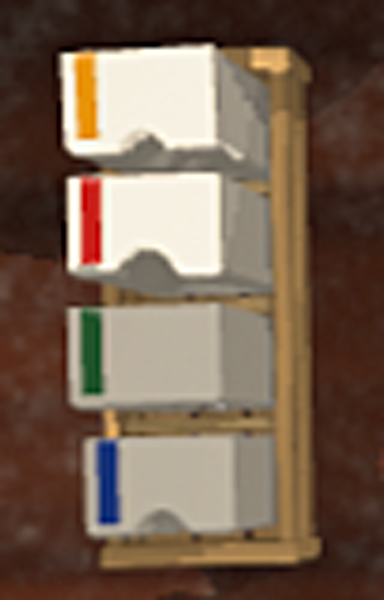

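View pics/c2.png

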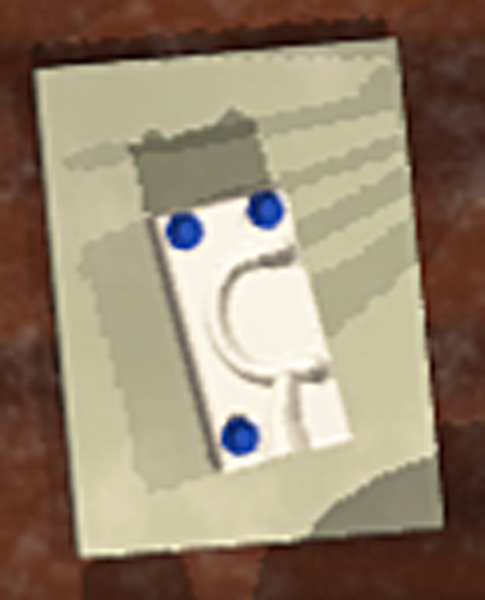

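```bash
python3 - <<'E'
from h import *
v=V('top0')
s=4.8
c=np.array([(84,436),(238,436),(235,532),(88,534)])/s+[130,135]-0.4
P=v.at_z(c,0.128); print(P.round(4), P.mean(0))
s2=485/105
g=np.array([(185,231),(266,209),(240,436)])/s2+[335,165]-0.4  # pegs (50,19),(50,-19),(-46,19)
# colour refine
hsv=cv2.cvtColor(v.im,cv2.COLOR_BGR2HSV); m=cv2.inRange(hsv,(105,150,60),(130,255,255)); m[:, :340]=0; m[:,440:]=0;m[:165]=0;m[295:]=0
n,l,st,ce=cv2.connectedComponentsWithStats(m); print(st[1:,4],ce[1:],g)
Q=v.at_z(ce[1:],0.012+0.034+0.006); print(Q.round(4))
ref=np.array([[50,-19],[50,19],[-46,19]])/1000.
def fit(ref,Q):
    a=ref-ref.mean(0);b=Q-Q.mean(0); th=np.arctan2((a[:,0]*b[:,1]-a[:,1]*b[:,0]).sum(),(a*b).sum()); Rm=np.array([[np.cos(th),-np.sin(th)],[np.sin(th),np.cos(th)]])
    t=Q.mean(0)-Rm@ref.mean(0); return th,t,(ref@Rm.T+t-Q)
print(fit(ref,Q[:,:2]))
C=v.cloud()
# floor z statistics
print(np.nanmedian(C[160:180,350:360,2]),np.nanmedian(C[270:280,350:355,2]), np.nanmedian(C[188:196,400:420,2]))
# stripe dir, slot geometry: crate
m=cv2.inRange(hsv,(105,100,40),(130,255,255)); m[:225]=0;m[250:]=0;m[:,:140]=0;m[:,175:]=0
ys,xs=np.nonzero(m); print(cv2.minAreaRect(np.c_[xs,ys].astype(np.float32)))
E
```

```text
[[0.5171 0.2779 0.128 ]
 [0.5158 0.2152 0.128 ]
 [0.477  0.2169 0.128 ]
 [0.4774 0.2767 0.128 ]] [0.49682369 0.24664614 0.128     ]
[42 42 42] [[391.95238095 210.07142857]
 [374.35714286 214.9047619 ]
 [386.35714286 259.14285714]] [[374.65154639 214.61030928]
 [392.18762887 209.84742268]
 [386.55876289 258.99175258]]
[[ 0.5393 -0.2139  0.052 ]
 [ 0.53   -0.1771  0.052 ]
 [ 0.4377 -0.1994  0.052 ]]
(np.float64(0.23640116792932236), array([ 0.48627569, -0.20715917]), array([[ 7.31983956e-05, -2.93312355e-05],
       [ 4.79145647e-04,  1.36216676e-04],
       [-5.52344043e-04, -1.06885440e-04]]))
-0.0007202565455380894 0.010598510140520823 0.011382839417314883
((151.9207000732422, 235.0482940673828), (16.19386863708496, 3.487910270690918), 85.2363510131836)
```

{"api": "drive_tool", "payload": {"commands": "-1 0 -0.7 1.2 -0.5;-1 0 -1.4 2.4 -1;-1 0 -2.1 3.6 -1.5;-1 0 -2.8 4.8 -2;-1 0 -3.5 6.0 -2.5;-1 0 -4.2 7.2 -3;-1 0 -4.9 8.4 -3.5;-1 0 -5.3 9.1 -3.96"}}

```text
t: 0.82
tool_pos: [0.4266, 0.3306, 0.2311]
tool_rot: [-0.002, 1.571, 0.002]
contact_force: [0.9, 0.8, -0.1]
opening: 0.0852
```

```bash
python3 - <<'E'
from h import *
o=ctrl.get_obs(); print(o['tool_pos'].round(4),o['t']); print(R.from_rotvec(o['tool_rot']).as_matrix().round(3)); snap('wrist','w1'); 
E
```

```text
[0.4266 0.3306 0.2311] 0.8167
[[-0.    -0.002  1.   ]
 [ 0.     1.     0.002]
 [-1.     0.    -0.   ]]
```

View pics/w1.png

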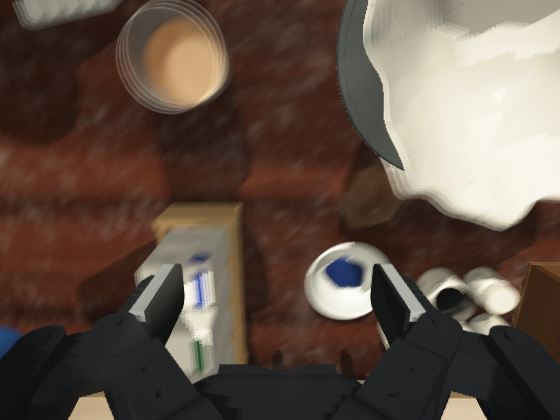

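{"api": "drive_tool", "payload": {"commands": "-1 0 -0.8 0.6 0;-1 0 -1.6 1.2 0;-1 0 -2.1 1.6 0;-1 0 -2.1 1.6 0;-1 0 -2.1 1.6 0;-1 0 -2.1 1.6 0"}}

```text
t: 1.37
tool_pos: [0.4893, 0.2489, 0.231]
tool_rot: [0.0, 1.572, -0.0]
contact_force: [-0.2, -0.9, 0.9]
opening: 0.0853
```

```bash
python3 - <<'E'
from h import *
o=ctrl.get_obs(); print(o['tool_pos'].round(4),o['t']); snap('wrist','w2'); 
E
```

```text
[0.4893 0.2489 0.231 ] 1.3667
```

View pics/w2.png

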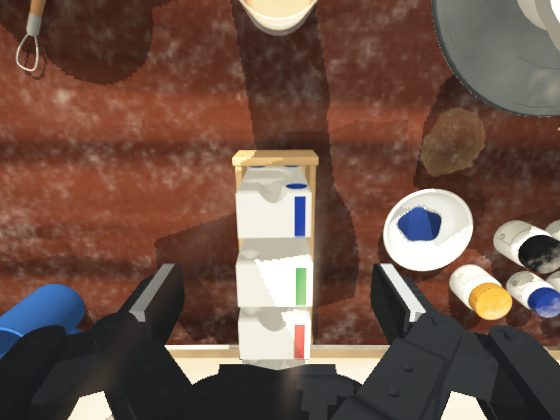

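```bash
python3 - <<'E'
from h import *
v=V('w2')
P=v.at_z([(237,195),(309,192),(311,236),(237,238)],0.128); print(P.round(4),P.mean(0))
print(v.at_z([(234,158),(317,157)],0.055).round(4))
E
```

```text
[[0.4799 0.2176 0.128 ]
 [0.4775 0.2744 0.128 ]
 [0.5149 0.2771 0.128 ]
 [0.5166 0.2162 0.128 ]] [0.49720609 0.24630158 0.128     ]
[[0.462  0.2067 0.055 ]
 [0.4611 0.2888 0.055 ]]
```

{"api": "drive_tool", "payload": {"commands": "-1 0 -0.06 0.29 0;-1 0.7 -0.06 0.29 0;-1 1.4 -0.06 0.29 0;-1 2.1 -0.06 0.29 0;-1 2.6 -0.06 0.29 0;-1 3.1 -0.06 0.29 0;-1 3.4 -0.06 0.29 0;-1 3.67 -0.06 0.29 0", "newtons": 25}}

```text
t: 2.08
tool_pos: [0.501, 0.2465, 0.0831]
tool_rot: [-0.001, 1.572, 0.0]
contact_force: [-0.2, -0.1, -0.0]
opening: 0.0852
```

{"api": "drive_tool", "payload": {"commands": "0 0 0 0 0;0.3 0 0 0 0;0.3 0 0 0 0;0.3 0 0 0 0;0.3 0 0 0 0;0.3 0 0 0 0;0.3 0 0 0 0;0.3 0 0 0 0", "newtons": 25}}

```text
t: 2.75
tool_pos: [0.502, 0.2462, 0.0853]
tool_rot: [0.001, 1.569, 0.0]
contact_force: [1.0, -0.3, 1.0]
opening: 0.0595
```

```bash
python3 - <<'E'
from h import *
o=ctrl.get_obs(); print(o['tool_pos'].round(4),o['t'],o['contact_force'],o['wrist_torque']); snap('wrist','w3'); snap('side','s3')
im=V('side0'); im=V('s3').im; cv2.imwrite('pics/s3c.png',cv2.resize(im[60:260,180:370],(570,600),interpolation=cv2.INTER_CUBIC))
E
```

```text
[0.502  0.2462 0.0853] 2.75 [ 0.95273984 -0.26394171  0.96773681] [0.10731934 0.00223908 0.01519713]
```

View pics/w3.png

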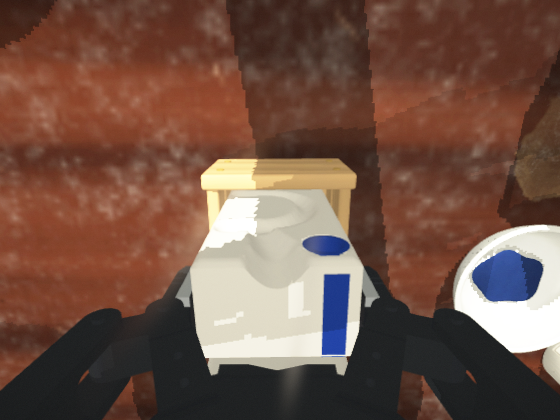

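View pics/s3c.png

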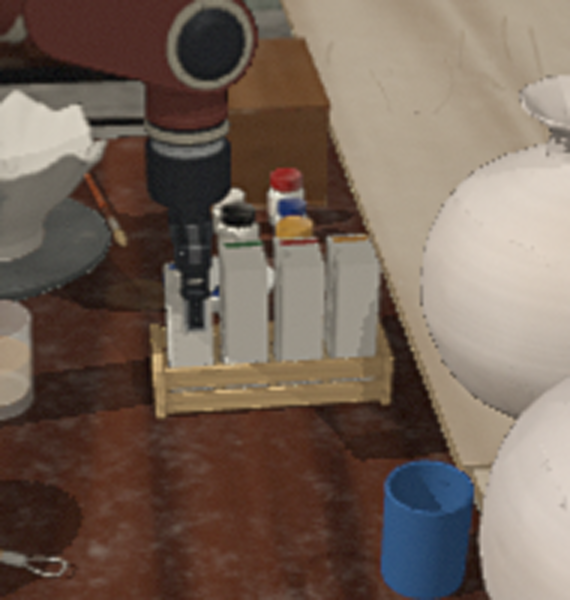

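{"api": "drive_tool", "payload": {"commands": "0.3 -0.2 0 0 0;0.3 -0.4 0 0 0;0.3 -0.6 0 0 0;0.3 -0.8 0 0 0;0.3 -0.8 0 -0.1 0;0.3 -0.8 0 -0.2 0;0.3 -0.8 0 -0.3 0;0.3 -0.8 0 -0.4 0"}}

```text
t: 3.52
tool_pos: [0.4861, 0.2461, 0.1172]
tool_rot: [0.0, 1.568, 0.0]
contact_force: [2.7, -0.4, -1.8]
opening: 0.0601
```

{"api": "drive_tool", "payload": {"commands": "0.3 0 0 -0.1 0;0.3 0 0 -0.2 0;0.3 0 0 -0.3 0;0.3 0.05 0 -0.4 0;0.3 0.1 0 -0.5 0;0.3 0.1 0 -0.6 0;0.3 0.1 0 -0.6 0"}}

```text
t: 4.1
tool_pos: [0.4603, 0.2461, 0.112]
tool_rot: [-0.0, 1.572, -0.0]
contact_force: [3.1, 0.8, -1.7]
opening: 0.0597
```

```bash
cat > look.py <<'E'
from h import *
import sys
o=ctrl.get_obs(); print(o['tool_pos'].round(4),round(o['t'],2),o['contact_force'].round(1),o['wrist_torque'].round(2),o['opening'].round(4)); t=sys.argv[1]
im,_=snap('wrist','w'+t); im2,_=snap('side','s'+t)
b=[int(x) for x in sys.argv[2].split(',')]
c=im2[b[1]:b[3],b[0]:b[2]]; c=cv2.resize(c,(400,300*0+int(400*c.shape[0]/c.shape[1])),interpolation=cv2.INTER_CUBIC)
w=cv2.resize(im,(400,300)); h=max(c.shape[0],300); out=np.zeros((h,800,3),np.uint8); out[:300,:400]=w; out[:c.shape[0],400:]=c
cv2.imwrite(f'pics/l{t}.png',out[:600])
E
python3 look.py 4 160,60,330,210
```

```text
Traceback (most recent call last):
  File "look.py", line 3, in <module>
    o=ctrl.get_obs(); print(o['tool_pos'].round(4),round(o['t'],2),o['contact_force'].round(1),o['wrist_torque'].round(2),o['opening'].round(4)); t=sys.argv[1]
                                                                                                                          ^^^^^^^^^^^^^^^^^^
AttributeError: 'float' object has no attribute 'round'
```

```bash
sed -i "s/o\['opening'\].round(4)/round(o['opening'],4)/" look.py; python3 look.py 4 160,60,330,210
```

```text
[0.4603 0.2461 0.112 ] 4.1 [ 3.1  0.8 -1.7] [ 0.06 -0.45  0.03] 0.0597
```

View pics/l4.png

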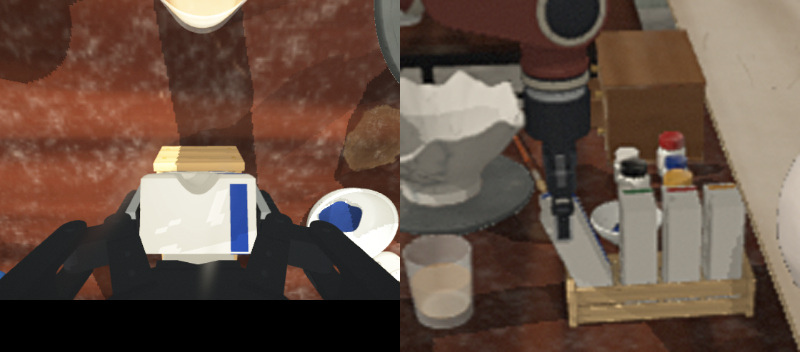

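{"api": "drive_tool", "payload": {"commands": "0.3 0 0 -0.1 0;0.3 0.05 0 -0.2 0;0.3 0.1 0 -0.3 0;0.3 0.15 0 -0.4 0;0.3 0.2 0 -0.5 0;0.3 0.25 0 -0.55 0;0.3 0.3 0 -0.6 0;0.3 0.3 0 -0.6 0"}}

```text
t: 4.87
tool_pos: [0.4369, 0.2461, 0.1002]
tool_rot: [0.0, 1.571, 0.0]
contact_force: [2.8, 0.0, 1.1]
opening: 0.06
```

```bash
python3 look.py 5 160,60,330,210
```

```text
[0.4369 0.2461 0.1002] 4.87 [2.8 0.  1.1] [ 0.03 -0.66  0.04] 0.06
```

View pics/l5.png

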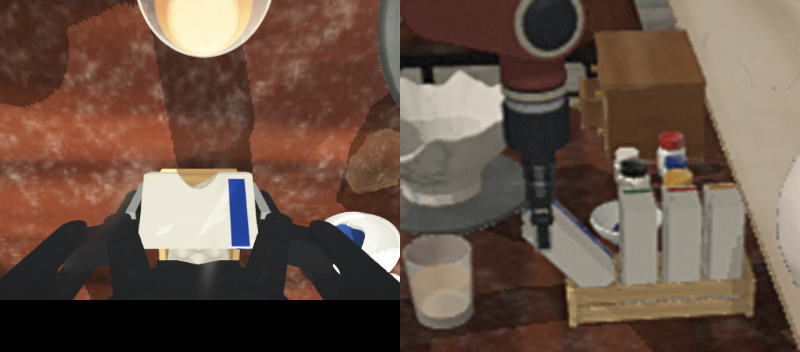

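{"api": "drive_tool", "payload": {"commands": "0.3 0 0 -0.15 0;0.3 0 0 -0.3 0;0.3 0.05 0 -0.45 0;0.3 0.15 0 -0.45 0;0.3 0.25 0 -0.45 0;0.3 0.35 0 -0.45 0;0.3 0.45 0 -0.45 0;0.3 0.55 0 -0.45 0"}}

```text
t: 5.63
tool_pos: [0.4197, 0.2462, 0.0786]
tool_rot: [0.0, 1.571, 0.0]
contact_force: [0.7, -0.7, 5.4]
opening: 0.0597
```

{"api": "drive_tool", "payload": {"commands": "0.3 0.1 0 0 0;0.3 0.2 0 0 0;0.3 0.25 0 0 0;0.3 0.3 0 0 0;0.3 0.35 0 0 0;0.3 0.4 0 0 0;0.3 0.4 0 0 0"}}

```text
t: 6.22
tool_pos: [0.4191, 0.2462, 0.0623]
tool_rot: [0.0, 1.572, -0.0]
contact_force: [-0.1, 0.4, 4.5]
opening: 0.0596
```

```bash
python3 look.py 6 160,60,330,210
```

```text
[0.4191 0.2462 0.0623] 6.22 [-0.1  0.4  4.5] [ 0.01 -0.17  0.04] 0.0596
```

View pics/l6.png

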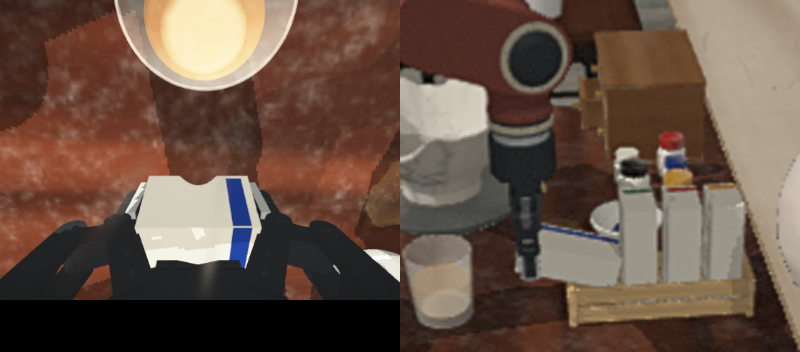

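{"api": "drive_tool", "payload": {"commands": "0.3 0.06 0 0 0;0.3 0.12 0 0 0;0.3 0.18 0 0 0;0.3 0.21 0 0 0;0.3 0.21 0 0 0;0.3 0.21 0 0 0"}}

```text
t: 6.82
tool_pos: [0.4184, 0.2462, 0.0538]
tool_rot: [0.0, 1.574, -0.0]
contact_force: [-3.0, 1.0, 6.9]
opening: 0.0597
```

```bash
python3 look.py 7 170,120,270,200
```

```text
[0.4184 0.2462 0.0538] 6.82 [-3.   1.   6.9] [0.11 0.18 0.05] 0.0597
```

View pics/l7.png

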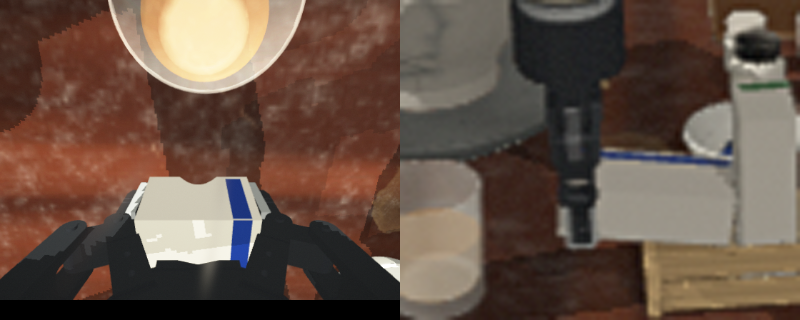

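{"api": "drive_tool", "payload": {"commands": "0.4 0 0 0 0;0.4 0 0 0 0;0.4 -0.2 0 -0.1 0;0.4 -0.5 0 -0.2 0;0.4 -0.9 0 -0.2 0;0.4 -1.4 0 -0.2 0;0.4 -1.9 0 -0.2 0;0.4 -2.3 0 -0.2 0", "newtons": 60}}

```text
t: 7.58
tool_pos: [0.4093, 0.2454, 0.1452]
tool_rot: [-0.001, 1.576, -0.001]
contact_force: [1.5, 0.2, -3.2]
opening: 0.0594
```

{"api": "drive_tool", "payload": {"commands": "0.4 -0.2 0 0 0;0.4 -0.2 -0.4 0.1 0;0.4 -0.2 -1 0.3 0;0.4 -0.2 -1.6 0.6 0;0.4 -0.2 -2.2 0.8 0;0.4 -0.2 -2.8 1 0;0.4 -0.2 -3.4 1.2 0;0.4 -0.2 -4 1.2 0"}}

```text
t: 8.25
tool_pos: [0.4583, 0.0848, 0.152]
tool_rot: [0.0, 1.575, -0.0]
contact_force: [-0.2, -0.4, -4.8]
opening: 0.0593
```

{"api": "drive_tool", "payload": {"commands": "0.4 0 -0.3 0 0;0.4 0 -0.5 0 0;0.4 0 -0.5 0 0;0.4 0 -0.5 0 0"}}

```text
t: 8.58
tool_pos: [0.4584, 0.0663, 0.1529]
tool_rot: [0.001, 1.573, -0.0]
contact_force: [0.3, 0.5, -4.0]
opening: 0.0594
```

```bash
python3 look.py 8 180,100,340,260
```

```text
[0.4584 0.0663 0.1529] 8.58 [ 0.3  0.5 -4. ] [0.07 0.21 0.02] 0.0594
```

View pics/l8.png

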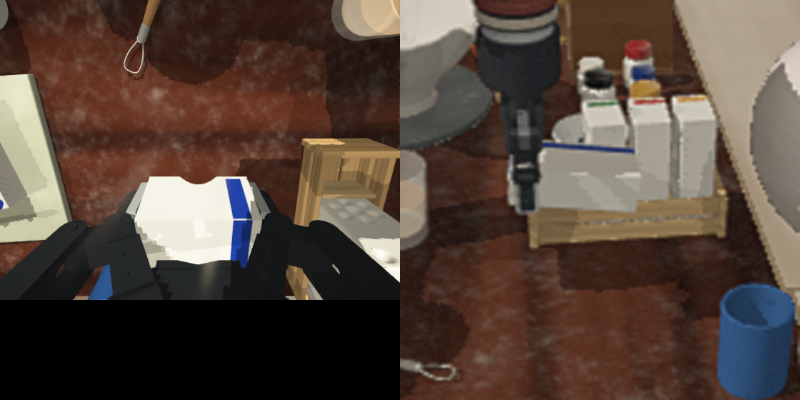

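{"api": "drive_tool", "payload": {"commands": "0.4 0.5 0 0 0;0.4 1.1 0 0 0;0.4 1.7 0 0 0;0.4 2.3 0 0 0;0.4 2.8 0 0 0;0.4 3.2 0 0 0;0.4 3.4 0 0 0;0.4 3.45 0 0 0"}}

```text
t: 9.35
tool_pos: [0.4578, 0.0668, 0.0143]
tool_rot: [-0.001, 1.575, 0.001]
contact_force: [0.2, 0.4, -3.7]
opening: 0.0592
```

{"api": "drive_tool", "payload": {"commands": "0.4 0.05 0 0 0;0.4 0.1 0 0 0;0.4 0.15 0 0 0;0.4 0.2 0 0 0;0.4 0.25 0 0 0;0.4 0.25 0 0 0", "newtons": 40}}

```text
t: 9.85
tool_pos: [0.4594, 0.066, 0.0061]
tool_rot: [0.0, 1.571, -0.0]
contact_force: [-0.9, -1.0, -4.1]
opening: 0.059
```

{"api": "drive_tool", "payload": {"commands": "0.4 0.04 0 0 0;0.4 0.08 0 0 0;0.4 0.12 0 0 0;0.4 0.16 0 0 0;0.4 0.16 0 0 0", "newtons": 30}}

```text
t: 10.27
tool_pos: [0.4608, 0.066, 0.001]
tool_rot: [0.0, 1.568, -0.0]
contact_force: [-4.8, 0.1, 5.8]
opening: 0.0592
```

```bash
python3 look.py 9 180,100,340,260
```

```text
[0.4608 0.066  0.001 ] 10.27 [-4.8  0.1  5.8] [ 0.03 -0.    0.04] 0.0592
```

View pics/l9.png

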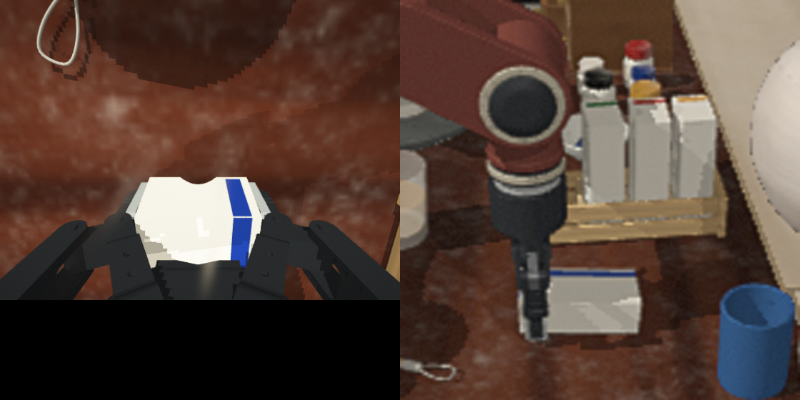

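{"api": "drive_tool", "payload": {"commands": "0.2 0 0 0 0;-0.2 0 0 0 0;-1 -0.05 0 0 0;-1 -0.1 0 0 0;-1 -0.5 0 0 0;-1 -1.2 0 0 0;-1 -2 0 0 0;-1 -2.5 0 0 0"}}

```text
t: 11.03
tool_pos: [0.4606, 0.066, 0.1027]
tool_rot: [0.0, 1.567, -0.0]
contact_force: [0.9, -1.1, 0.2]
opening: 0.0851
```

{"api": "drive_tool", "payload": {"commands": "-1 -0.5 0 0.2 0;-1 -0.5 0 0.2 0;-1 -0.5 0 0.2 0"}}

```text
t: 11.28
tool_pos: [0.4686, 0.066, 0.121]
tool_rot: [0.0, 1.568, -0.0]
contact_force: [-0.5, -0.3, 0.0]
opening: 0.0855
```

```bash
python3 look.py 10 180,100,340,260; python3 - <<'E'
from h import *
snap('top','t10'); v=V('t10'); cv2.imwrite('pics/t10c.png',cv2.resize(v.im[190:310,190:290],(500,600),interpolation=cv2.INTER_CUBIC))
E
```

```text
[0.4686 0.066  0.121 ] 11.28 [-0.5 -0.3  0. ] [-0.03  0.05  0.  ] 0.0855
```

View pics/w10.png

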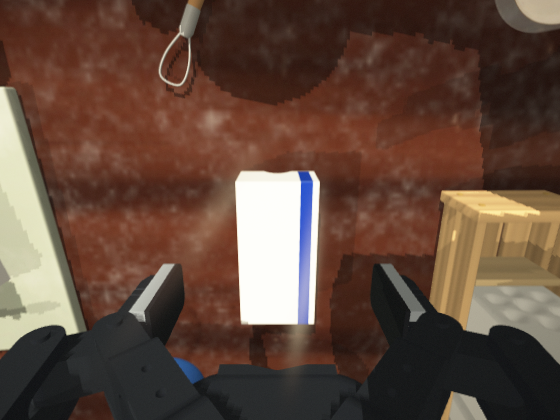

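View pics/l10.png

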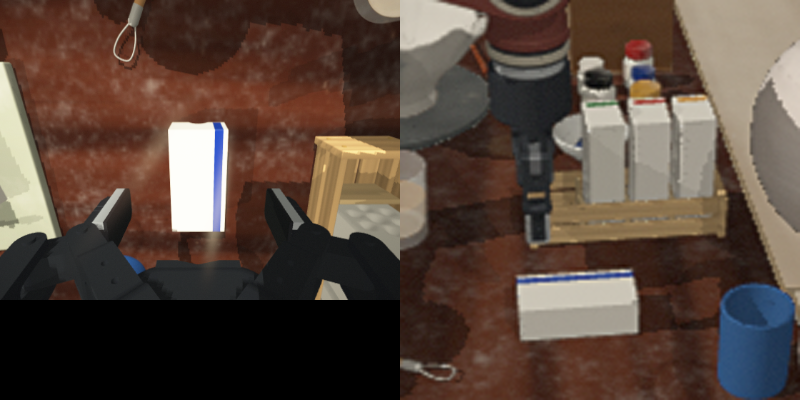

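```bash
python3 - <<'E'
from h import *
v=V('w10'); cv2.imwrite('pics/w10c.png',cv2.resize(v.im[160:340,220:340],(400,600),interpolation=cv2.INTER_CUBIC))
P=v.at_z([(236,182),(319,182),(314,324),(241,324)],0.04); print(P.round(4),P.mean(0))
C=v.cloud(); print(np.nanmedian(C[200:300,250:290,2]), np.nanmedian(C[130:150,250:290,2]))
E
```

```text
[[0.4438 0.0372 0.04  ]
 [0.4438 0.0961 0.04  ]
 [0.5632 0.0965 0.04  ]
 [0.5632 0.0367 0.04  ]] [0.50350871 0.06660042 0.04      ]
0.03916374077776119 -0.0011276752168025705
```

View pics/w10c.png

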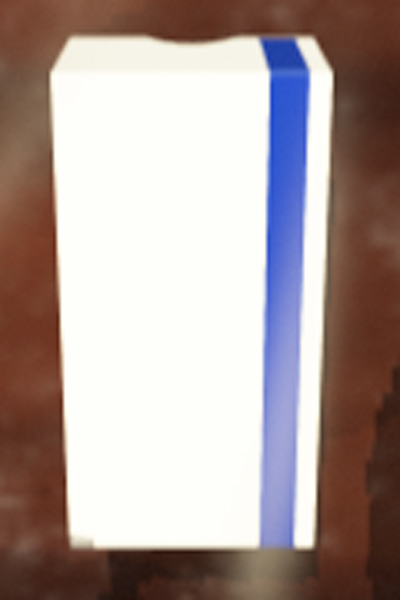

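View pics/t10c.png

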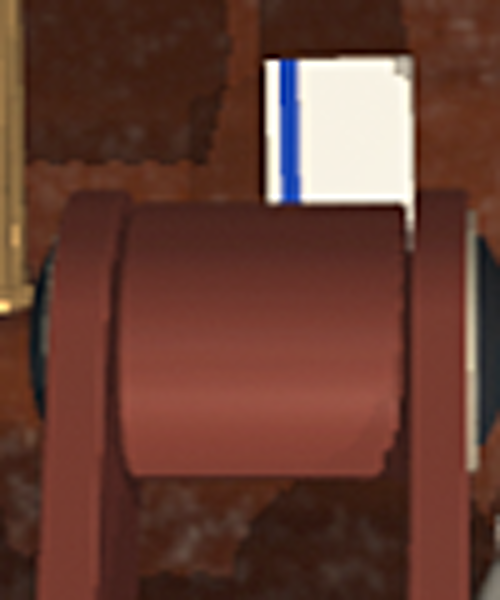

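{"api": "drive_tool", "payload": {"commands": "-1 -0.3 -0.9 -0.1 0;-1 -0.5 -1.8 -0.2 0;-1 -0.5 -2.7 -0.3 0;-1 -0.5 -3.6 -0.4 0;-1 -0.5 -4.5 -0.45 0;-1 -0.5 -5.4 -0.45 0;-1 -0.5 -6.2 -0.45 0;-1 -0.5 -6.8 -0.45 0"}}

```text
t: 12.1
tool_pos: [0.4479, -0.2078, 0.1378]
tool_rot: [0.003, 1.573, -0.001]
contact_force: [1.5, 1.0, 0.0]
opening: 0.0854
```

{"api": "drive_tool", "payload": {"commands": "-1 0 0 0 0;-1 0 0 0 0;-1 0 0 0 0;-1 0 0 0 0"}}

```text
t: 12.43
tool_pos: [0.4489, -0.2047, 0.1387]
tool_rot: [0.0, 1.572, 0.002]
contact_force: [0.2, -0.4, 0.1]
opening: 0.0854
```

```bash
python3 - <<'E'
from h import *
o=ctrl.get_obs(); print(o['tool_pos'].round(4),o['dq'].round(3)); snap('wrist','w11')
E
```

```text
[ 0.4489 -0.2047  0.1387] [ 0.008 -0.008 -0.006  0.    -0.001 -0.   ]
```

View pics/w11.png

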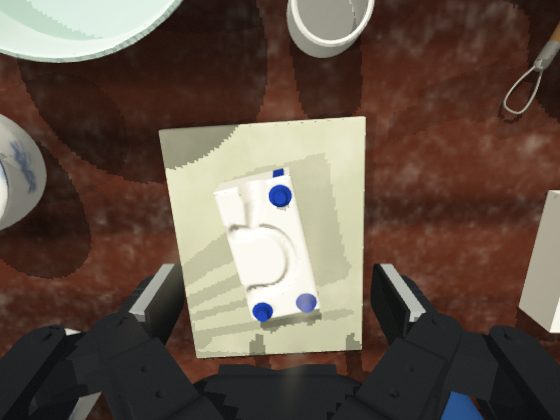

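```bash
python3 - <<'E'
from h import *
v=V('w11'); 
x0,y0=210,165
cv2.imwrite('pics/w11c.png',cv2.resize(v.im[165:330,210:330],(436,600),interpolation=cv2.INTER_CUBIC))
# use top0 pose, project geometry into w11
th,t=0.2364,np.array([0.48628,-0.20716])
def pr(x,y,z): 
    return [t[0]+x*np.cos(th)-y*np.sin(th),t[1]+x*np.sin(th)+y*np.cos(th),z]
pts=[pr(-.06,.03,.046),pr(-.06,-.03,.046),pr(.06,-.03,.046),pr(.06,.03,.046),pr(-.046,.019,.054),pr(.05,.019,.054),pr(.05,-.019,.054)]
p=v.proj(pts); print(p.round(1)); print(((p-[x0,y0])*3.636).round(0).tolist())
E
```

```text
[[293.5 174.7]
 [216.  193. ]
 [256.1 323.9]
 [324.5 309.8]
 [283.6 198.6]
 [310.3 308.2]
 [265.3 317.5]]
[[304.0, 35.0], [22.0, 102.0], [167.0, 578.0], [416.0, 527.0], [268.0, 122.0], [365.0, 521.0], [201.0, 555.0]]
```

View pics/w11c.png

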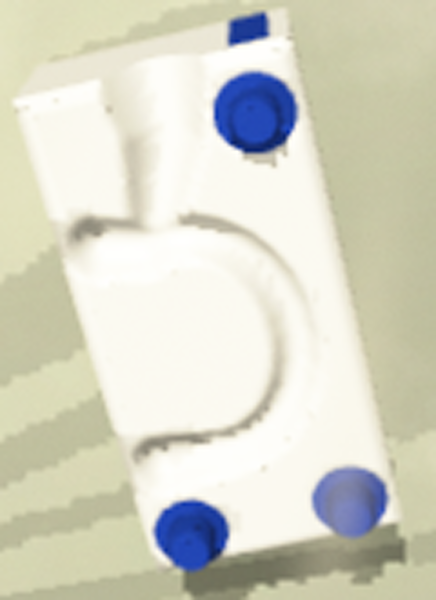

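```bash
python3 - <<'E'
from h import *
from scipy.optimize import least_squares
v=V('w11'); s=3.636
def off(l): return (np.array(l,float)+0.5)/s-0.5+[210,165]
uv=off([(290,40),(15,103),(155,567),(398,522),(256,120),(352,508),(193,543)])
L=np.array([(-60,30,46),(-60,-30,46),(60,-30,46),(60,30,46),(-46,19,54),(50,19,54),(50,-19,54)])/1000.
def P(p):
    c,s_=np.cos(p[2]),np.sin(p[2]); return np.c_[p[0]+L[:,0]*c-L[:,1]*s_,p[1]+L[:,0]*s_+L[:,1]*c,L[:,2]]
f=lambda p,i=slice(None):(v.proj(P(p))-uv)[i].ravel()
for i in (slice(None),slice(0,4),slice(4,7)):
    r=least_squares(f,[.486,-.207,.236],args=(i,)); print(r.x.round(4),r.fun.round(1))
print(v.at_z([(160,129),(365,117),(360,349),(197,357)],.012).round(4))
t=V('top0'); print(t.at_z([(343.5,179.5),(421.5,173.5),(430.5,279),(352,285.5)],.012).round(4))
o=ctrl.get_obs(); print(o['tool_pos'].round(4))
E
```

```text
[ 0.4849 -0.21    0.2324] [ 0.6 -2.7 -1.4 -2.   0.1  1.9  1.8  0.4 -0.1 -0.8  0.2  2.6 -1.2  2.1]
[ 0.4857 -0.2103  0.2273] [ 0.8 -1.6 -1.4 -1.3 -0.5  2.6  1.2  1.4]
[ 0.484  -0.2098  0.238 ] [-0.2 -2.   0.8  1.4 -0.6  1.2]
[[ 0.3904 -0.2993  0.012 ]
 [ 0.3808 -0.1335  0.012 ]
 [ 0.6075 -0.1201  0.012 ]
 [ 0.6172 -0.2857  0.012 ]]
[[ 0.6089 -0.1193  0.012 ]
 [ 0.6182 -0.2879  0.012 ]
 [ 0.3908 -0.3     0.012 ]
 [ 0.3799 -0.1317  0.012 ]]
[ 0.4491 -0.2047  0.139 ]
```

```bash
python3 - <<'E'
from h import *
from scipy.optimize import least_squares
L=np.array([(-60,30,46),(-60,-30,46),(60,-30,46),(60,30,46),(-46,19,54),(50,19,54),(50,-19,54)])/1000.
def P(p):
    c,s_=np.cos(p[2]),np.sin(p[2]); return np.c_[p[0]+L[:,0]*c-L[:,1]*s_,p[1]+L[:,0]*s_+L[:,1]*c,L[:,2]+(p[3] if len(p)>3 else 0)]
def go(v,uv):
    f=lambda p:(v.proj(P(p))-uv).ravel()
    for p0 in ([.486,-.207,.236],[.486,-.207,.236,0]):
        r=least_squares(f,p0); print(r.x.round(4),r.fun.round(1))
s=3.636; go(V('w11'),(np.array([(290,40),(15,103),(155,567),(398,522),(256,120),(352,508),(193,543)])+.5)/s-.5+[210,165])
s=4.617; go(V('top0'),(np.array([(222,470),(353,438),(283,187),(155,217),(240,436),(185,231),(266,209)])+.5)/s-.5+[335,165])
for n in ('w11','top0'):
    C=V(n).cloud(); 
    if n=='w11': print(np.nanmedian(C[240:260,250:275,2]),np.nanmedian(C[250:300,190:220,2]),np.nanmedian(C[130:150,300:340,2]),np.nanmedian(C[200:260,400:480,2]))
    else: print(np.nanmedian(C[230:245,385:392,2]))
E
```

```text
[ 0.4849 -0.21    0.2324] [ 0.6 -2.7 -1.4 -2.   0.1  1.9  1.8  0.4 -0.1 -0.8  0.2  2.6 -1.2  2.1]
[ 0.488  -0.2101  0.2328 -0.0067] [ 0.1 -0.5  0.3 -0.3  0.7 -0.   0.6 -1.2 -0.3  0.7 -0.7  0.9 -0.8  0.3]
[ 0.4864 -0.2079  0.2334] [ 0.1  0.6 -0.4  0.3 -0.2 -1.  -0.3 -0.3  0.3  0.4  0.2 -0.1  0.4  0.1]
[ 0.4862 -0.2102  0.2335 -0.0121] [ 0.1  0.2 -0.6  0.  -0.3 -0.7 -0.1 -0.   0.3  0.1  0.3  0.1  0.3  0.3]
0.04511646728829739 0.01118763672810974 0.011216482203617262 -0.0010802092704818578
0.04472923905037496
```

```bash
python3 - <<'E'
from h import *
o=ctrl.get_obs(); print(o['tool_pos'].round(4)); snap('top','t12');v=V('t12'); cv2.imwrite('pics/t12c.png',cv2.resize(v.im[190:260,215:275],(514,600),interpolation=cv2.INTER_CUBIC)); snap('wrist','w12')
print(np.abs(V('w12').im.astype(int)-V('w11').im).mean())
cv2.imwrite('pics/t12.png',v.im)
E
```

```text
[ 0.4491 -0.2047  0.139 ]
2.2305172902494332
```

View pics/t12c.png

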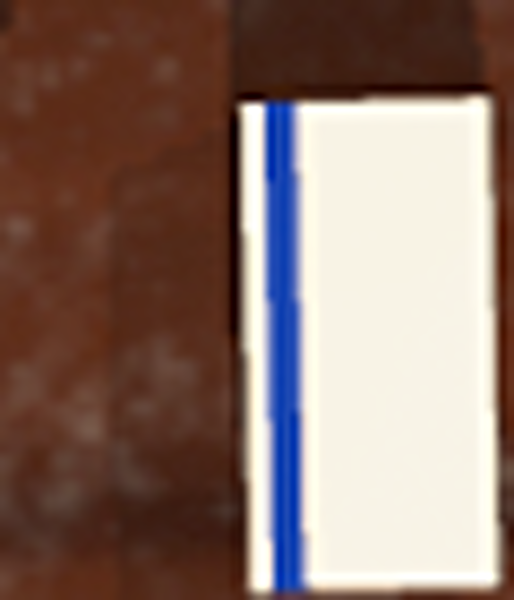

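```bash
python3 - <<'E'
from h import *
v=V('t12'); s=514/60
uv=(np.array([(239,102),(492,97),(500,586),(250,593)])+.5)/s-.5+[215,190]
P=v.at_z(uv,.04); print(P.round(4),P.mean(0).round(4))
C=v.cloud(); print(np.nanmedian(C[205:255,252:270,2]))
# w12 enlarged
w=V('w12'); cv2.imwrite('pics/w12c.png',cv2.resize(w.im[165:330,210:330],(436,600),interpolation=cv2.INTER_CUBIC))
hsv=cv2.cvtColor(w.im,cv2.COLOR_BGR2HSV); m=cv2.inRange(hsv,(105,110,60),(130,255,255)); m[:,:210]=0;m[:,330:]=0;m[:165]=0;m[330:]=0
n,l,st,ce=cv2.connectedComponentsWithStats(m); print(st[1:],ce[1:])
E
```

```text
[[0.5645 0.0986 0.04  ]
 [0.5644 0.036  0.04  ]
 [0.4439 0.0364 0.04  ]
 [0.4434 0.098  0.04  ]] [0.504  0.0672 0.04  ]
0.039790940290373555
[[273 168  11   8  62]
 [269 184  23  22 384]
 [308 295   8  16  57]
 [297 299   1   3   3]
 [253 302  20  19 285]] [[278.25806452 171.87096774]
 [279.94270833 194.85677083]
 [312.0877193  303.19298246]
 [297.         300.        ]
 [262.49473684 310.52280702]]
```

View pics/w12c.png

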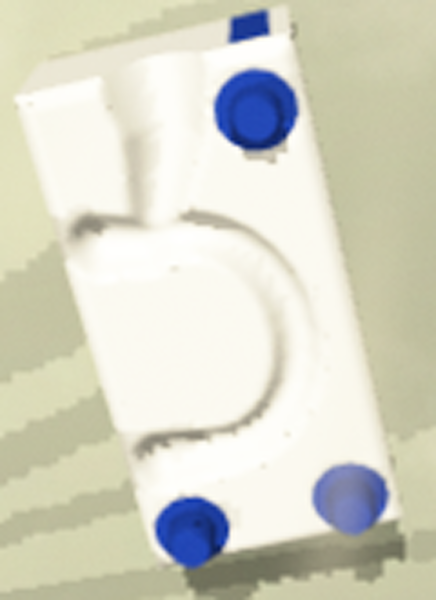

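{"api": "drive_tool", "payload": {"commands": "-1 0 0.9 0.2 0;-1 0 1.8 0.4 0;-1 0 2.7 0.6 0;-1 0 3.6 0.8 0;-1 0 4.5 1 0;-1 0 5.4 1.2 0;-1 0 6.2 1.37 0;-1 0 6.77 1.37 0"}}

```text
t: 13.25
tool_pos: [0.5046, 0.0681, 0.1401]
tool_rot: [-0.002, 1.57, 0.003]
contact_force: [0.3, -0.0, 0.3]
opening: 0.0854
```

{"api": "drive_tool", "payload": {"commands": "-1 0 0 0 0;-1 0 0 0 0;-1 0 0 0 0;-1 0.5 0 0 0;-1 1 0 0 0;-1 1.5 0 0 0"}}

```text
t: 13.75
tool_pos: [0.5046, 0.0635, 0.0796]
tool_rot: [0.001, 1.569, -0.002]
contact_force: [-0.0, -0.1, 0.4]
opening: 0.0855
```

{"api": "drive_tool", "payload": {"commands": "-1 0.5 0 0 0;-1 1 0 0 0;-1 1.4 0 0 0;-1 1.7 0 0 0;-1 1.8 0 0 0;-1 1.8 0 0 0"}}

```text
t: 14.25
tool_pos: [0.5034, 0.0641, 0.0067]
tool_rot: [0.001, 1.573, -0.001]
contact_force: [-0.5, -0.5, -0.6]
opening: 0.0857
```

{"api": "drive_tool", "payload": {"commands": "-0.5 0 0.05 0.01 0;0 0 0.05 0.01 0;0.4 0 0.05 0.01 0;0.4 0 0.05 0.01 0;0.4 0 0.05 0.01 0;0.4 0 0.05 0.01 0;0.4 0 0.05 0.01 0;0.4 0 0.05 0.01 0", "newtons": 45}}

```text
t: 14.92
tool_pos: [0.5061, 0.0668, 0.0094]
tool_rot: [-0.0, 1.568, -0.0]
contact_force: [0.1, 0.6, 6.4]
opening: 0.0591
```

{"api": "drive_tool", "payload": {"commands": "0.4 0 0 0 0;0.4 -0.2 0 0 0;0.4 -0.6 0 0 0;0.4 -1.2 0 0 0;0.4 -1.8 0 0 0;0.4 -2.4 0 0 0;0.4 -2.8 0 0 0;0.4 -2.9 0 0 0"}}

```text
t: 15.58
tool_pos: [0.5058, 0.0669, 0.1267]
tool_rot: [0.0, 1.566, -0.0]
contact_force: [0.8, 0.3, -3.6]
opening: 0.0593
```

```bash
python3 look.py 13 180,100,340,260
```

```text
[0.5058 0.0669 0.1267] 15.58 [ 0.8  0.3 -3.6] [-0.02 -0.02  0.02] 0.0593
```

View pics/l13.png

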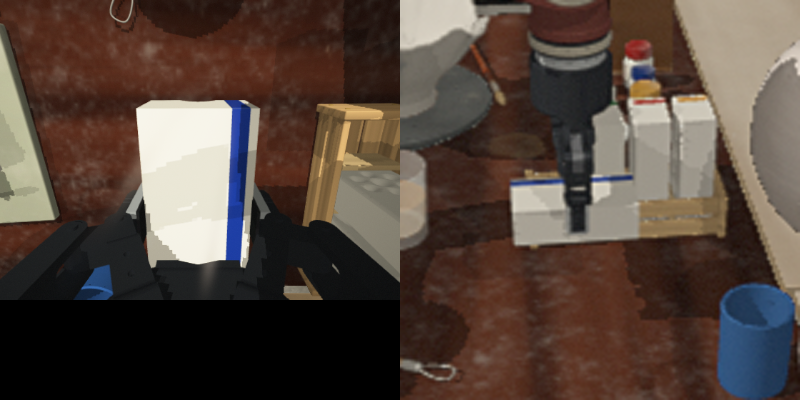

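```bash
python3 - <<'E'
from h import *
v=V('w13'); cv2.imwrite('pics/w13c.png',cv2.resize(v.im[130:250,180:380],(800,480),interpolation=cv2.INTER_CUBIC))
E
```

```text
(no output)
```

View pics/w13c.png

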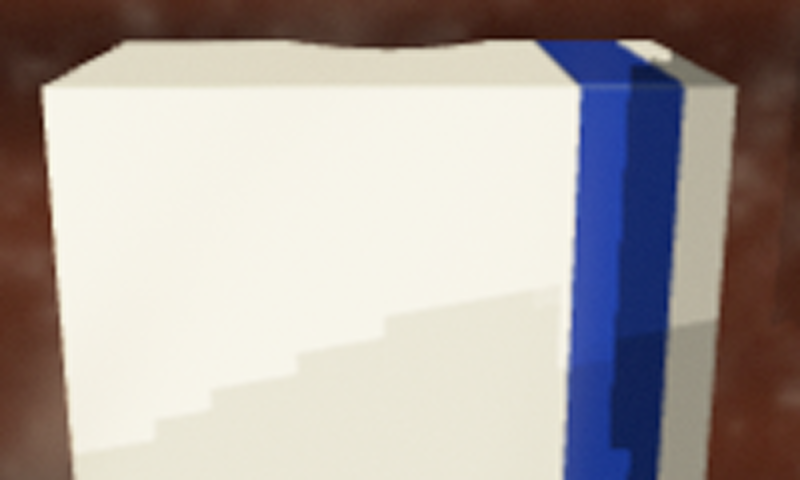

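```bash
python3 - <<'E'
from h import *
v=V('w13'); o=ctrl.get_obs(); print(o['tool_pos'].round(4))
f=lambda a,b:(180+(a+.5)/4-.5,130+(b+.5)/4-.5)
for z in (.153,.155,.157,.159,.161): print(z,v.at_z([f(43,87),f(737,87)],z).round(4).tolist(), v.at_z([f(125,40)],z-.04).round(4).tolist())
E
```

```text
[0.5046 0.0669 0.124 ]
0.153 [[0.4445, 0.0363, 0.153], [0.4445, 0.0982, 0.153]] [[0.4446, 0.0358, 0.113]]
0.155 [[0.4442, 0.0368, 0.155], [0.4442, 0.0976, 0.155]] [[0.4443, 0.0362, 0.115]]
0.157 [[0.4439, 0.0374, 0.157], [0.444, 0.0971, 0.157]] [[0.4441, 0.0366, 0.117]]
0.159 [[0.4436, 0.0379, 0.159], [0.4437, 0.0965, 0.159]] [[0.4439, 0.037, 0.119]]
0.161 [[0.4434, 0.0384, 0.161], [0.4434, 0.096, 0.161]] [[0.4437, 0.0374, 0.121]]
```

{"api": "drive_tool", "payload": {"commands": "0.4 0 -0.3 0 -0.2;0.4 0 -0.8 0 -0.6;0.4 0 -1.4 -0.1 -1;0.4 0 -2 -0.2 -1.4;0.4 0 -2.6 -0.3 -1.8;0.4 0 -3.2 -0.4 -2.2;0.4 0 -3.8 -0.45 -2.5;0.4 0 -4.4 -0.45 -2.67"}}

```text
t: 16.35
tool_pos: [0.4842, -0.1095, 0.1207]
tool_rot: [-0.182, 1.568, 0.186]
contact_force: [0.5, -0.2, -3.6]
opening: 0.0591
```

```bash
cat > rel.py <<'E'
from h import *
import sys
o=ctrl.get_obs(); Rm=R.from_rotvec(o['tool_rot']).as_matrix()
tx,ty,tyaw=[float(a) for a in sys.argv[1:4]]
d=Rm.T@np.array([tx-o['tool_pos'][0],ty-o['tool_pos'][1],0])
yaw=np.degrees(np.arctan2(-Rm[0,1],Rm[1,1]))
print('pos',o['tool_pos'].round(4),'yaw',yaw.round(2),'units y,z',(d[1:]/.04).round(3),'turn',round(-(tyaw-yaw)/5,3),'tilt',Rm[:,0].round(4),o['contact_force'].round(1),o['wrist_torque'].round(2),round(o['t'],2))
E
python3 rel.py .4869 -.2096 13.36
```

```text
pos [ 0.4842 -0.1095  0.1207] yaw 13.4 units y,z [-2.449 -0.515] turn 0.008 tilt [-0.0048  0.0019 -1.    ] [ 0.5 -0.2 -3.6] [ 0.04 -0.08  0.02] 16.35
```

{"api": "drive_tool", "payload": {"commands": "0.4 0 -0.6 -0.13 0;0.4 0 -1.2 -0.26 0;0.4 0 -1.7 -0.38 0;0.4 0 -2.1 -0.46 0;0.4 0 -2.35 -0.515 0;0.4 0 -2.45 -0.515 0;0.4 0 -2.45 -0.515 0;0.4 0 -2.45 -0.515 0"}}

```text
t: 17.02
tool_pos: [0.4887, -0.2084, 0.1227]
tool_rot: [-0.182, 1.564, 0.184]
contact_force: [0.2, 1.3, -4.1]
opening: 0.0591
```

{"api": "drive_tool", "payload": {"commands": "0.4 0.2 0 0 0;0.4 0.5 0 0 0;0.4 0.8 0 0 0;0.4 0.9 0 0 0;0.4 0.9 0 0 0"}}

```text
t: 17.43
tool_pos: [0.4874, -0.2079, 0.0848]
tool_rot: [-0.181, 1.567, 0.186]
contact_force: [0.6, 0.3, -3.7]
opening: 0.0596
```

```bash
python3 rel.py .4869 -.2096 13.36; python3 look.py 14 180,220,340,370
```

```text
pos [ 0.4874 -0.2079  0.0848] yaw 13.37 units y,z [-0.038 -0.023] turn 0.001 tilt [-0.0044  0.0027 -1.    ] [ 0.6  0.3 -3.7] [-0.03  0.04  0.02] 17.43
[ 0.4874 -0.2079  0.0848] 17.43 [ 0.6  0.3 -3.7] [-0.03  0.04  0.02] 0.0596
```

View pics/l14.png

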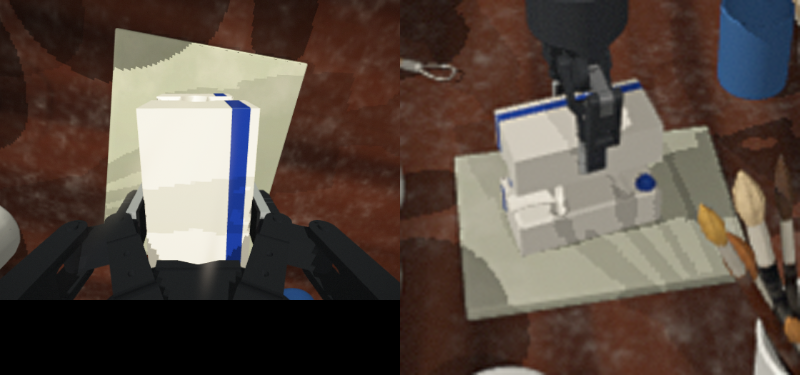

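```bash
python3 - <<'E'
from h import *
v=V('w14'); cv2.imwrite('pics/w14c.png',cv2.resize(v.im[120:180,180:380],(800,240),interpolation=cv2.INTER_CUBIC))
s=V('s14'); cv2.imwrite('pics/s14c.png',cv2.resize(s.im[250:325,210:295],(680,600),interpolation=cv2.INTER_CUBIC))
# predicted
th=np.radians(13.36)
def pr(c,x,y,z): return [c[0]+x*np.cos(th)-y*np.sin(th),c[1]+x*np.sin(th)+y*np.cos(th),z]
c=(.4859,-.2098)
p=v.proj([pr(c,-.06,.03,.046),pr(c,-.06,-.03,.046)]); print(((p-[180,120])*4).round(0).tolist(),v.T[:3,3])
E
```

```text
[[591.0, 56.0], [155.0, 56.0]] [ 0.41320547 -0.22573157  0.22690415]
```

View pics/w14c.png

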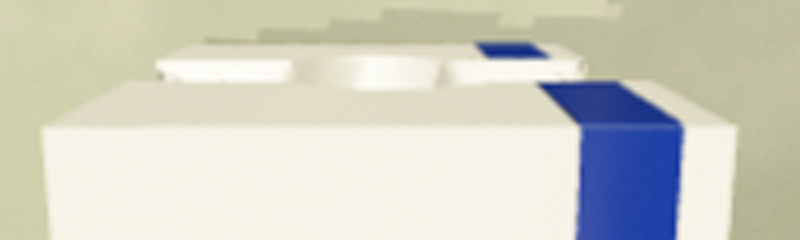

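View pics/s14c.png

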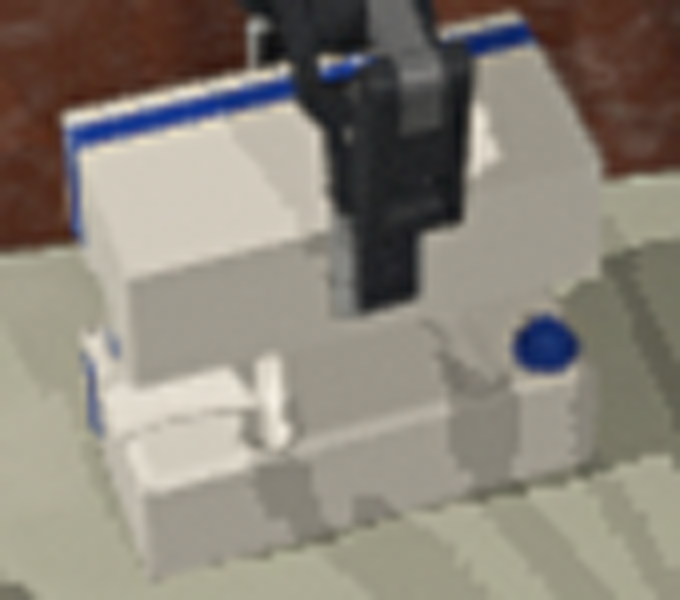

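```bash
python3 - <<'E'
from h import *
v=V('w14'); o=ctrl.get_obs(); Rm=R.from_rotvec(o['tool_rot']).as_matrix(); T=o['tool_pos']
f=lambda a,b:(180+(a+.5)/4-.5,120+(b+.5)/4-.5)
def tf(uv,z): return ((v.at_z(uv,z)-T)@Rm*1000).round(1)[:,1:].tolist()
print('lower',tf([f(158,61),f(585,61)],.046)); print('upper back',tf([f(43,127),f(737,127)],.1154)); print('upper face',tf([f(125,82),f(658,82)],.0754))
E
```

```text
lower [[-30.0, -62.5], [28.8, -62.5]]
upper back [[-28.2, -62.7], [31.6, -62.7]]
upper face [[-28.9, -62.6], [32.9, -62.6]]
```

{"api": "drive_tool", "payload": {"commands": "0.4 0 -0.05 -0.01 0;0.4 0.15 -0.05 -0.01 0;0.4 0.3 -0.05 -0.01 0;0.4 0.4 -0.05 -0.01 0;0.4 0.43 -0.05 -0.01 0;0.4 0.43 -0.05 -0.01 0;0.4 0.43 -0.05 -0.01 0;0.4 0.43 -0.05 -0.01 0"}}

```text
t: 18.2
tool_pos: [0.4894, -0.2114, 0.0707]
tool_rot: [-0.183, 1.563, 0.182]
contact_force: [0.3, -0.9, -2.5]
opening: 0.0593
```

```bash
python3 rel.py .4869 -.2096 13.36; python3 look.py 15 180,220,340,370;  python3 - <<'E'
from h import *
v=V('w15'); a=cv2.resize(v.im[120:180,180:380],(800,240),interpolation=cv2.INTER_CUBIC)
s=V('s15'); b=cv2.resize(s.im[250:325,210:310],(480,360),interpolation=cv2.INTER_CUBIC)
o=np.zeros((600,800,3),np.uint8);o[:240]=a;o[240:,:480]=b; cv2.imwrite('pics/m15.png',o)
E
```

```text
pos [ 0.4894 -0.2114  0.0707] yaw 13.34 units y,z [ 0.059 -0.049] turn -0.005 tilt [ 4.e-04 -3.e-04 -1.e+00] [ 0.3 -0.9 -2.5] [-0.02 -0.03 -0.06] 18.2
[ 0.4894 -0.2114  0.0707] 18.2 [ 0.3 -0.9 -2.5] [-0.02 -0.03 -0.06] 0.0593
```

View pics/m15.png

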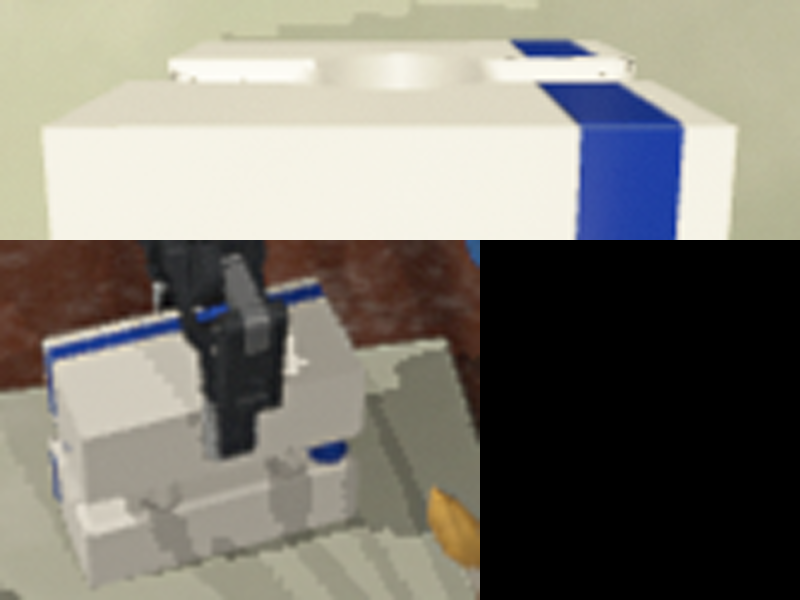

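```bash
cat > al.py <<'E'
from h import *
import sys
tag=sys.argv[1]; rl,xl0,xl1,rb,xb0,xb1,rf,xf0,xf1=[float(a) for a in sys.argv[2:11]]
v=V(tag); o=ctrl.get_obs(); Rm=R.from_rotvec(o['tool_rot']).as_matrix(); T=o['tool_pos']
f=lambda a,b:(180+(a+.5)/4-.5,120+(b+.5)/4-.5)
def tf(uv,z): 
    p=((v.at_z(uv,z)-T)@Rm*1000)[:,1:]; return p.round(1).tolist(),p.mean(0).round(1)
zb=T[2]-.0094
print('lower',tf([f(xl0,rl),f(xl1,rl)],.046)); print('upper back',tf([f(xb0,rb),f(xb1,rb)],zb+.04)); print('upper face',tf([f(xf0,rf),f(xf1,rf)],zb)); print(T)
E
python3 al.py w15 59 169 634 127 43 737 82 125 658
```

```text
lower ([[-27.5, -62.8], [31.5, -62.8]], array([  2. , -62.8]))
upper back ([[-29.3, -61.8], [30.3, -61.8]], array([  0.5, -61.8]))
upper face ([[-30.1, -61.5], [31.5, -61.5]], array([  0.7, -61.5]))
[ 0.48944233 -0.2114738   0.07087106]
```

{"api": "drive_tool", "payload": {"commands": "0.4 0 0.02 -0.02 0;0.4 0 0.04 -0.03 0;0.4 0 0.04 -0.03 0;0.4 0 0.04 -0.03 0;0.4 0 0.04 -0.03 0;0.4 0 0.04 -0.03 0;0.4 0 0.04 -0.03 0;0.4 0 0.04 -0.03 0"}}

```text
t: 18.97
tool_pos: [0.4877, -0.2101, 0.0705]
tool_rot: [-0.183, 1.563, 0.183]
contact_force: [0.1, 0.4, -3.0]
opening: 0.0598
```

```bash
python3 rel.py .4869 -.2096 13.36; python3 look.py 16 180,220,340,370;  python3 - <<'E'
from h import *
v=V('w16'); a=cv2.resize(v.im[120:180,180:380],(800,240),interpolation=cv2.INTER_CUBIC)
cv2.imwrite('pics/m16.png',a)
E
```

```text
pos [ 0.4877 -0.2101  0.0705] yaw 13.33 units y,z [ 0.016 -0.016] turn -0.005 tilt [ 0. -0. -1.] [ 0.1  0.4 -3. ] [-0.03 -0.04 -0.  ] 18.97
[ 0.4877 -0.2101  0.0705] 18.97 [ 0.1  0.4 -3. ] [-0.03 -0.04 -0.  ] 0.0598
```

View pics/m16.png

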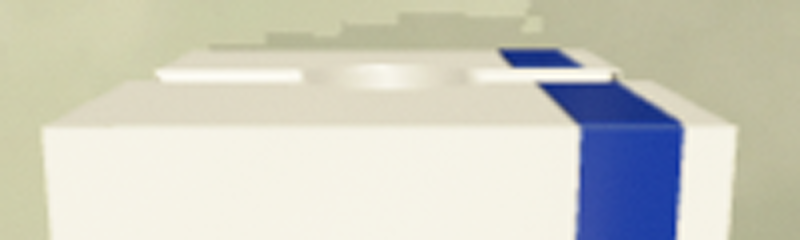

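```bash
python3 al.py w16 68 156 614 127 43 737 82 125 658
```

```text
lower ([[-29.2, -61.7], [28.9, -61.6]], array([ -0.2, -61.6]))
upper back ([[-29.4, -61.7], [30.3, -61.7]], array([  0.4, -61.7]))
upper face ([[-30.2, -61.4], [31.5, -61.4]], array([  0.6, -61.4]))
[ 0.48766414 -0.21006305  0.07050258]
```

{"api": "drive_tool", "payload": {"commands": "0.4 0.04 0 0 0;0.4 0.08 0 0 0;0.4 0.12 0 0 0;0.4 0.15 0 0 0;0.4 0.18 0 0 0;0.4 0.2 0 0 0;0.4 0.2 0 0 0"}}

```text
t: 19.65
tool_pos: [0.4875, -0.2099, 0.0622]
tool_rot: [-0.183, 1.563, 0.183]
contact_force: [-0.5, 1.0, -4.3]
opening: 0.0595
```

{"api": "drive_tool", "payload": {"commands": "0.4 0.02 0 0 0;0.4 0.04 0 0 0;0.4 0.06 0 0 0;0.4 0.06 0 0 0"}}

```text
t: 19.98
tool_pos: [0.4876, -0.21, 0.0599]
tool_rot: [-0.183, 1.563, 0.183]
contact_force: [-0.8, -0.6, -3.9]
opening: 0.0592
```

{"api": "drive_tool", "payload": {"commands": "0.4 0.02 0 0 0;0.4 0.04 0 0 0;0.4 0.06 0 0 0;0.4 0.06 0 0 0"}}

```text
t: 20.32
tool_pos: [0.4875, -0.2099, 0.0574]
tool_rot: [-0.182, 1.563, 0.183]
contact_force: [0.2, 0.4, -3.3]
opening: 0.0593
```

{"api": "drive_tool", "payload": {"commands": "0.4 0.02 0 0 0;0.4 0.04 0 0 0;0.4 0.04 0 0 0"}}

```text
t: 20.57
tool_pos: [0.4875, -0.21, 0.0559]
tool_rot: [-0.183, 1.563, 0.183]
contact_force: [-0.3, 1.3, -3.8]
opening: 0.0596
```

{"api": "drive_tool", "payload": {"commands": "0.4 0.02 0 0 0;0.4 0.04 0 0 0;0.4 0.04 0 0 0"}}

```text
t: 20.82
tool_pos: [0.488, -0.2103, 0.0554]
tool_rot: [-0.183, 1.563, 0.183]
contact_force: [-2.6, 0.7, 2.1]
opening: 0.0589
```

```bash
python3 - <<'E'
from h import *
snap('wrist','w17');snap('side','s17')
v=V('w17'); a=cv2.resize(v.im[120:180,180:380],(800,240),interpolation=cv2.INTER_CUBIC)
s=V('s17'); b=cv2.resize(s.im[250:325,210:310],(480,360),interpolation=cv2.INTER_CUBIC)
o=np.zeros((600,800,3),np.uint8);o[:240]=a;o[240:,:480]=b; cv2.imwrite('pics/m17.png',o)
E
```

```text
(no output)
```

View pics/m17.png

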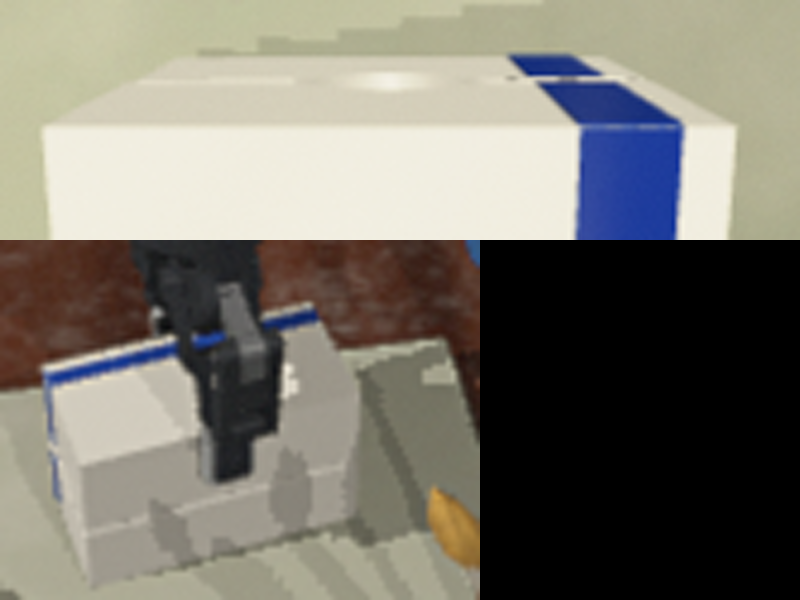

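{"api": "drive_tool", "payload": {"commands": "0.4 0.02 0 0 0;0.4 0.02 0 0 0;0.4 0.02 0 0 0;0.2 0 0 0 0;0 0 0 0 0;-0.4 0 0 0 0;-1 0 0 0 0;-1 0 0 0 0", "newtons": 25}}

```text
t: 21.58
tool_pos: [0.4878, -0.2101, 0.0543]
tool_rot: [-0.183, 1.563, 0.182]
contact_force: [-0.3, -0.2, 0.8]
opening: 0.0815
```

{"api": "drive_tool", "payload": {"commands": "-1 -0.2 0 0 0;-1 -0.6 0 0 0;-1 -1.2 0 0 0;-1 -2 0 0 0;-1 -2.8 0 0 0;-1 -3.5 0 -0.8 0;-1 -3.5 0 -1.5 0;-1 -3.5 0 -1.5 0"}}

```text
t: 22.25
tool_pos: [0.4277, -0.2253, 0.1974]
tool_rot: [-0.184, 1.561, 0.178]
contact_force: [0.1, -0.6, -0.6]
opening: 0.0854
```

```bash
python3 - <<'E'
from h import *
o=ctrl.get_obs(); print(o['t'],o['tool_pos'],o['contact_force'])
for n in ('wrist','side','top'): snap(n,n[0]+'18')
v=V('w18'); a=cv2.resize(v.im,(400,300))
s=V('s18'); b=cv2.resize(s.im[240:340,190:323],(400,300),interpolation=cv2.INTER_CUBIC)
t=V('t18'); c=cv2.resize(t.im[140:300,140:440],(560,299),interpolation=cv2.INTER_CUBIC)
o=np.zeros((600,800,3),np.uint8);o[:300,:400]=a;o[:300,400:]=b; o[300:599,:560]=c; cv2.imwrite('pics/m18.png',o)
C=v.cloud(); 
E
```

```text
22.25 [ 0.42773454 -0.22528769  0.19743355] [ 0.07381456 -0.58148889 -0.62463908]
```

View pics/m18.png

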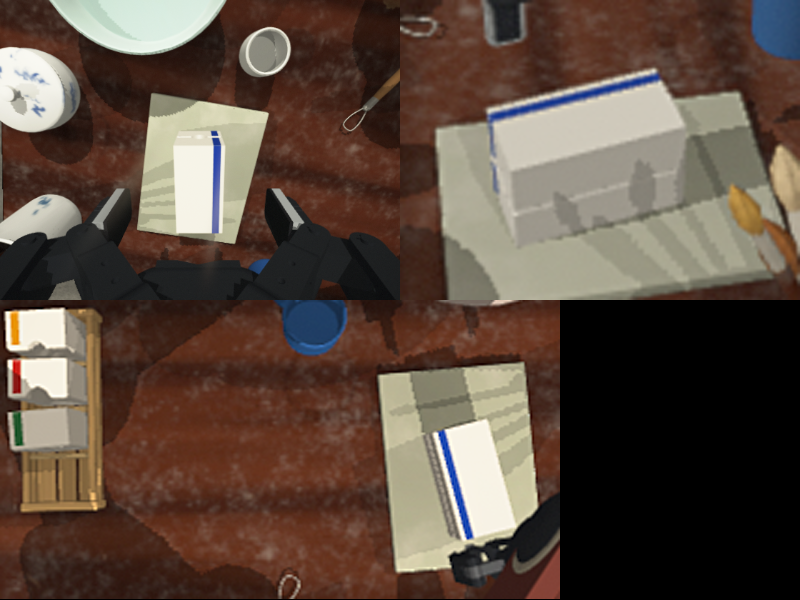

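```bash
python3 - <<'E'
from h import *
v=V('w18'); C=v.cloud()
m=(C[...,2]>.075)&(C[...,2]<.1); m[:,:235]=0; m[:,320:]=0; m=cv2.erode(m.astype(np.uint8),np.ones((5,5)))>0
P=C[m]; A=np.c_[P[:,:2]-P[:,:2].mean(0),np.ones(len(P))]; k=np.linalg.lstsq(A,P[:,2],rcond=None)[0]; print(len(P),k,np.degrees(np.arctan(np.hypot(*k[:2]))))
b=(C[...,2]>.005)&(C[...,2]<.018); print(np.nanmedian(C[b][:,2]))
cv2.imwrite('pics/w18c.png',cv2.resize(v.im[170:250,230:330],(750,600),interpolation=cv2.INTER_CUBIC))
E
```

```text
7441 [0.00556646 0.00594042 0.08513656] 0.4664284371807387
0.011082123943223304
```

View pics/w18c.png

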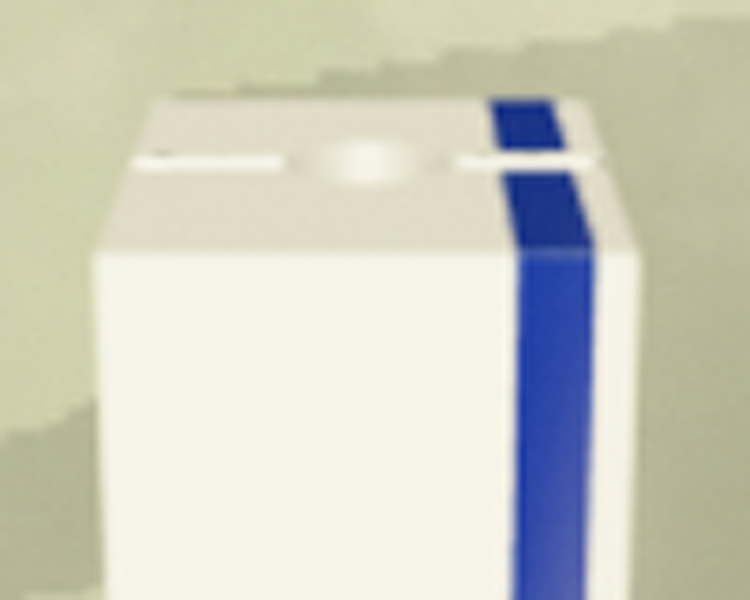

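```bash
python3 -c "
from station import ctrl
print(ctrl.finish_job())"
```

```text
the job is handed in; nothing more can be done
None
```

The mug-handle mould is closed and I handed the job in at about 22 s; the station reported no verdict.

**What I did:** I gripped the upper half near its pouring end and tipped it face down by levering it over the crate's front wall. I laid it on the bench, regripped it at its middle, aligned it with the cameras and lowered it about 1 mm at a time onto the pegs. The readings on the way down and after touching were about 6 N of contact; the last, slight press was not read while it was on.

**Last checks:**
- **Seating:** by depth, the back of the upper half is 74 mm above the bat, exactly 34 + 40 mm, so the pegs read as fully home. It is level to about 0.5°.
- **Alignment:** both blue stripes and both halves of the pouring notch line up in the wrist picture.
- **Surroundings:** the lower half sits on the bat and the other three moulds stand upright in the crate.

**Disagreements along the way:** the top and wrist cameras differed by about 2 mm on the sideways position of the lower half. The measured tool position also wandered by 2–3 mm while settling, so one sideways correction overshot. I used the relative view of the two halves instead and corrected before lowering. The pegs then went in with no noticeable rise in force until the faces met.

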